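Lift the tube rack out of the heating bath and hold it to drip off

TASK

Get the rack of sample tubes out of the heating bath: take off the steel gable cover with the black handle, lower it astride the bar of the drip stand so that it hangs there level and along the bar, and let go of it. Then lift the rack by its blue-gripped bail until it is a few centimetres clear of the bath, keep it there level and still over the well for about two seconds to drip off, and finish while still holding it so. Do not drop the cover or the rack, do not tip the rack, and leave the beaker, wash bottle, cup and timer where they are.

Things in the scene. Friction and masses are not known exactly. Their poses are not given: they have to be found in the camera images.
- bath: White and grey heating bath with a control panel on its -x face, fixed to the bench; 175 (x) x 210 (y) x 100 mm high. Origin at bench level under the middle of the well; z up. Well: 82 (x) x 130 (y) mm, open above, its floor 46 mm above the bench, its flat deck at 100 mm; a 4 mm thick steel lip round the well stands 4 mm above the deck.
- bath_deck (a point): Point in the middle of the bath's well at the height of the deck, 100 mm above the bench. Same axes as the bath.
- cover: Loose steel gable cover, 0.24 kg, standing on the bath's deck over the well and rack. Roof of two flat 3 mm panels at 45 degrees, closed triangular ends, open below: 116 mm across (x), 160 mm along the ridge (y), ridge 58 mm high. Origin under mid-ridge at the eaves' height. Inside, the ridge is 54 mm above the origin, 154 mm long. Hung astride the bar, its origin is 80 mm above the bench.
- cover_handle (a point): Middle of the cover's black handle grip, 86 mm above the cover's origin. The grip is a bar 92 mm long along the ridge (y), 12 mm wide (x), 13 mm high, with 21 mm of free space between it and the ridge; free to pinch over the middle 56 mm, across x.
- stand: Drip stand, fixed to the bench: white drip tray 150 (x) x 206 (y) x 16 mm with a round steel bar above it on two thin posts. Origin at bench level under the middle of the bar.
- stand_bar (a point): Middle of the stand's horizontal bar, on its axis, 125 mm above the bench. The bar runs along y, 12 mm thick, 120 mm long; the posts stand 42 mm either side of the middle, right under it. Same axes as the stand.
- rack: Loose orange rack with white microtubes and a wire lifting bail with a blue grip, 0.18 kg in all. 121 mm long (its x, along the bath's y), 73 mm wide (its y), tubes up to 49 mm high. Origin at the centre of its underside. It stands on the floor of the bath's well with about 4 mm of play all round, so its underside starts 54 mm below the deck.
- rack_handle (a point): Middle of the rack's blue grip, 86 mm above the rack's underside and right over its middle: a bar 56 mm long along the rack's x, 12 mm wide (its y), 13 mm high, free to pinch from above across its width. At the start it is under the cover; with the cover off it stands 32 mm above the deck.
- beaker: Bystander: clear plastic beaker, 72 mm wide, 90 mm high; origin at the centre of its underside.
- wash_bottle: Bystander: white wash bottle with a red cap and a bent spout, 69 mm thick, 239 mm high; origin on the bench under it.
- cup: Bystander: small white cup, 70 mm wide, 50 mm high; origin at the centre of its underside.
- timer: Bystander: white bench timer with red keys, 66 x 66 x 18 mm; origin at the centre of its underside.

How it is judged:
By the outcome, as a careful person would: the job done as asked, in the order asked, and still so for the second after the job is handed in, while the arm keeps its last pose, push and grip.
It also fails if it takes over 64 s, if anything falls off the work surface, if the arm or the gripper's body presses on something with over 40 N, if the wrist force passes 120 N, or if a joint passes its speed limit or range.

ROBOT

A 7-joint arm with a two-finger parallel gripper is mounted at the origin on a cart in front of the work surface, level with it; the furniture and walls round the work are solid. World frame = base frame: x ahead of the robot, y to its left, z up, the work surface at z = 0. Lengths are in m, angles in rad, forces in N, time in s.
With the tool pointing down it reaches from about 0.425 to 0.925 m from the base axis. Payload 6.8 kg.
Tool frame: the origin (TCP) lies between the finger pads; the fingertips stand 14 mm ahead of it and the grasp point (between the pads) lies 5 mm behind it; z points along the fingers, y is the line along which they close (so a half turn about z gives the same grasp; the last joint's range is limited). The gripper opens to 85 mm and grips with 20 to 120 N. Pads are 22 mm wide; open, the fingers measure 114 mm over their backs; the gripper's body (76 mm by 85 mm) begins 54 mm behind the grasp point. The pads swing forward as they close: fully open they stand 13 mm farther back than shut.
Start: joints at [-1.361, 0.477, 0.022, 1.555, -0.011, 1.109, -0.083], TCP at [0.211, 0.641, 0.245] pointing down, gripper open.
Joint ranges: [-2.96, 2.96], [-0.34, 2.1], [-1.41, 1.46], [0.24, 2.44], [-1.37, 4.51], [0.17, 1.92], [-2.96, 2.96]. Speed limits (rad/s): [2.39, 2.39, 3.14, 3.14, 3.14, 3.14, 3.14].

INTERFACE

Orientations are given as a rotation vector (axis times angle).
In Python, from bench import r, eyes, ticket gives the robot as it stands. The module is installed in compiled form; this text tells all that it offers.
- The arm moves only by the tool arm_command, never from a script. Its argument "plan" is text: rows parted by semicolons, each of 4 numbers parted by spaces: the shift along the tool's x, y, z in m, then the turn about the tool's z in degrees. In form: tx ty tz yaw; .... A call has 1 to 20 rows; each row shifts and turns the commanded pose from where the row before left it, along the tool's axes as they then stand; what a row does not reach is not made up. A row lasts 1/8 s, in which the tool goes at most 62.5 mm and 10.7 degrees, less where a joint would pass 70% of its speed; a pose out of reach is approached as far as the arm can. A call is refused whole if a number of a shift passes 0.0625 or a number of a turn 10.7, either way. A call with a gripper value outside its range is refused whole. "hand" is the closure, from -1 (fully open) to 1 (shut), set as the call begins (left out, the last holds). The fingers move at their own pace and stop on an object; "grip_force" is the grip in N (left out, the last holds). Time passes only in rows, so rows that do not move let the fingers close. It gives the time, the measured TCP pose, the force, the opening and the grip force at its end, in the units of the state.
- r.get_obs(): the state, without advancing time (a new reading comes with each control period).
- eyes.grab_frame(name): name is "side" or "top" or "wrist"; returns (picture, depth): 400x640x3 uint8, red, green, blue; 400x640 float32, m along the optical axis (not along the pixel's ray), 0 where there is no reading.
- eyes.calibration(name): a dict with "fov_y" (degrees; the focal length in pixels is half the picture's height over the tangent of half this angle, whatever the lens; pixels are square), "cx", "cy" (the principal point, pixels), "origin" and "attitude" of the camera in the world; the wrist camera has in their place "tool_from_camera" (4x4, takes a point from camera to tool coordinates, whose origin is the TCP and whose axes are the flange's). Camera axes: x right, y up, looking along -z (the intrinsics and any distortion apply to the point x, -y, -z); pixel columns grow to the right and rows downward; lengths in m; the calibration is good to about 2 mm. A picture is of the moment at which its call begins: read the wrist's pose just before it. calibration takes no time and is no camera call.
- ticket.hand_in(): hands the job in; it is judged then, once.
The state is a dict: "clock": time; "joints": joint angles; "qvel": joint speeds; "tau": joint torques, N m; "tcp_pos": TCP position; "orientation": TCP orientation; "contact_force": force on the tool from outside, world axes, zero at the start; "moment": the same for the moment, N m; "grip_width": finger opening in m; "gripper_force": force on a finger pad.
Only numpy, scipy, OpenCV 4.12 (cv2) and the standard library are available. Lean on these libraries where they do the work, as an engineer would, in place of code of your own. Each camera call takes 0.05 s, during which the arm holds its last target. There are 200 camera calls.

## Working session

There is one attempt and no reset: what is moved stays moved. The work goes in short steps, Python scripts to look and compute and a tool call to move; the robot and the scene stay as the last step left them, time stands still between calls to the robot, and variables do not carry over. Pictures are saved under pics/ and viewed, at most 10 in all, crops included, and the job is handed in when it is done.

Besides the shell and the picture viewer there is one more tool, called after "Request:" as name(argument=value, ...) on one line, values as JSON. arm_command: Moves the arm, as the interface text tells. Its arguments: {"type":"object","properties":{"plan":{"type":"string"},"hand":{"type":"number"},"grip_force":{"type":"number"}},"required":["plan"]}

```bash
mkdir -p pics
cat > h.py <<'E'
import numpy as np, cv2
from scipy.spatial.transform import Rotation as R
from bench import r, eyes, ticket
def cam(name):
    c=eyes.calibration(name); return c
E
python3 - <<'E'
from h import *
print(r.get_obs())
for n in ["side","top","wrist"]:
    print(n,eyes.calibration(n))
    p,d=eyes.grab_frame(n); cv2.imwrite(f"pics/{n}0.png",p[...,::-1]); np.savez(f"{n}0.npz",p=p,d=d)
E
```

```text
{'clock': 0.0, 'joints': array([-1.36107434,  0.47780282,  0.02232778,  1.55644132, -0.01146502,
        1.10927955, -0.0831302 ]), 'qvel': array([ 0.00177821, -0.00036099,  0.00158989, -0.00036806, -0.00088306,
        0.00187436, -0.00019748]), 'tau': array([-4.47925877e-04, -5.96452868e+01,  1.60805661e+00, -2.81191188e+01,
        1.25264993e-02,  9.30552604e-03,  1.46150126e-05]), 'tcp_pos': array([0.21077661, 0.64066277, 0.24432792]), 'orientation': array([-4.97087385e-01, -3.10188747e+00,  2.82497925e-03]), 'contact_force': array([-0.26024262,  0.19303861,  0.50968874]), 'moment': array([ 0.0272229 ,  0.00596806, -0.03880373]), 'gripper_force': 0.0, 'grip_width': 0.08526232144771637}
side {'fov_y': 54.123231037478895, 'cx': 323.68871147672183, 'cy': 199.76671588182785, 'origin': array([1.0301624 , 0.64135146, 1.33148668]), 'attitude': array([0.2514719 , 0.71065237, 2.37307291])}
top {'fov_y': 46.70327445317106, 'cx': 327.5697065378894, 'cy': 196.70256303127348, 'origin': array([0.36224035, 0.06176458, 1.54544797]), 'attitude': array([ 0.0912912 , -0.09677626, -1.55530383])}
wrist {'fov_y': 63.922794549902015, 'cx': 319.3509277722823, 'cy': 199.6561720563554, 'tool_from_camera': array([[-1.28620408e-03,  9.63461168e-01,  2.67844962e-01,
         6.72682982e-02],
       [ 9.99999165e-01,  1.27333446e-03,  2.21750293e-04,
         5.04016000e-04],
       [-1.27408424e-04,  2.67845023e-01, -9.63462001e-01,
        -1.28156656e-01],
       [ 0.00000000e+00,  0.00000000e+00,  0.00000000e+00,
         1.00000000e+00]])}
```

View pics/top0.png

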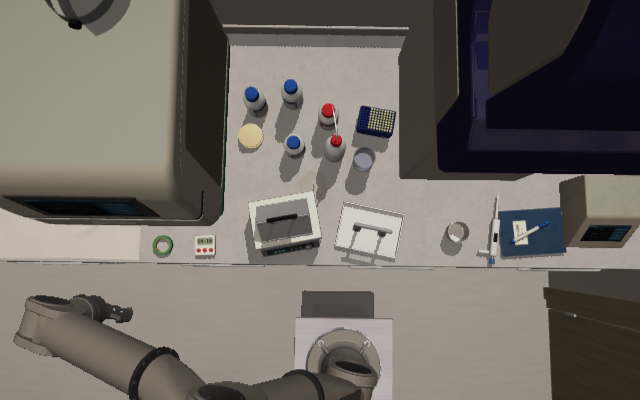

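View pics/side0.png

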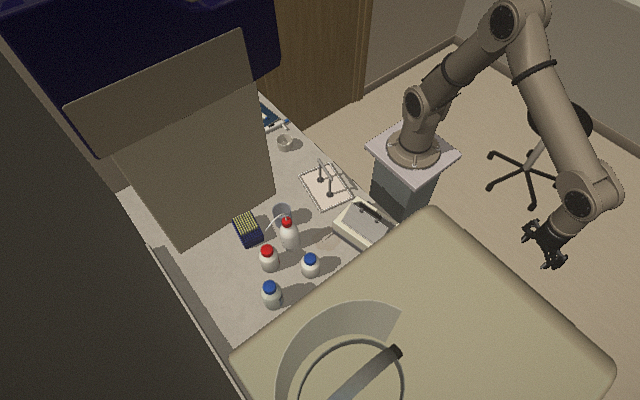

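The top view shows the bath with its cover at about (285,222), its black handle from (267,220) to (297,215), and the stand at (370,232) with its bar from (355,226) to (392,233). The cup is at (458,231) and the timer at (205,246). The side view shows the handle at about (372,210) and the bar at about (325,170). Next I'll turn these into positions.

```bash
cat >> h.py <<'E'
def cloud(name,d,pose=None):
    c=eyes.calibration(name); f=200/np.tan(np.radians(c["fov_y"]/2))
    v,u=np.mgrid[:400,:640]
    P=np.stack([(u-c["cx"])/f*d,-(v-c["cy"])/f*d,-d],-1)
    if name=="wrist":
        T=c["tool_from_camera"]; P=P@T[:3,:3].T+T[:3,3]
        return P@R.from_rotvec(pose["orientation"]).as_matrix().T+pose["tcp_pos"]
    return P@R.from_rotvec(c["attitude"]).as_matrix().T+c["origin"]
def line(Q):
    m=np.median(Q,0); w,V=np.linalg.eigh(np.cov((Q-m)[:,:2].T)); a=V[:,1]
    s=(Q-m)[:,:2]@a; mid=(np.percentile(s,1)+np.percentile(s,99))/2
    return m[:2]+a*mid, np.median(Q[:,2]), np.degrees(np.arctan(a[1]/a[0])), np.ptp(np.percentile(s,[1,99]))
E
python3 - <<'E'
from h import *
for n in ["top","side"]:
    z=np.load(n+"0.npz"); P=cloud(n,z["d"]); p=z["p"].astype(int)
    if n=="top":
        for (u,v) in [(275,219),(283,218),(291,216),(365,228),(375,230),(385,232),(258,240),(300,200),(345,250),(300,180),(336,140),(458,231),(205,246)]: print(u,v,P[v,u].round(3),p[v,u])
    else:
        for (u,v) in [(372,210),(365,206),(325,170),(332,175),(285,145),(289,222)]: print(u,v,P[v,u].round(3),p[v,u])
    k=(P[...,0]>.3)&(P[...,0]<.75)&(P[...,1]>-.2)&(P[...,1]<.4)&(z["d"]>0)
    h=k&(P[...,2]>.174)&(P[...,2]<.2)&(P[...,1]>.1)&(P[...,0]<.55); print(n,"handle",h.sum(),line(P[h]))
    b=k&(P[...,2]>.105)&(P[...,2]<.15)&(P[...,1]<.03)&(P[...,0]<.55); print("bar",b.sum(),line(P[b]))
    dk=k&(P[...,2]>.09)&(P[...,2]<.11)&(P[...,1]>.08)&(P[...,0]<.6)
    q=P[dk][:,:2].astype(np.float32); print("deck",dk.sum(),cv2.minAreaRect(q))
    tr=k&(P[...,2]>.006)&(P[...,2]<.025)&(P[...,1]<.06)&(P[...,1]>-.15)&(P[...,0]<.55)
    q=P[tr][:,:2].astype(np.float32); print("tray",tr.sum(),cv2.minAreaRect(q))
E
```

```text
275 219 [0.458 0.211 0.191] [19 17 18]
283 218 [0.362 0.062 1.545] [16 16 16]
291 216 [0.467 0.164 0.194] [20 18 20]
365 228 [ 0.445 -0.068  0.009] [159 156 149]
375 230 [ 0.433 -0.089  0.125] [128 126 121]
385 232 [ 0.427 -0.119  0.124] [76 74 72]
258 240 [0.398 0.272 0.098] [144 138 126]
300 200 [0.524 0.144 0.104] [137 132 129]
345 250 [ 0.371 -0.002  0.001] [116 110 104]
300 180 [ 0.605  0.152 -0.004] [168 156 145]
336 140 [0.7   0.035 0.176] [100  42  42]
458 231 [ 0.439 -0.379  0.001] [146 138 128]
205 246 [0.378 0.457 0.019] [207 203 195]
top handle 130 (array([0.47735856, 0.27946514]), np.float64(0.1916530638070849), np.float64(79.30059222731329), np.float64(0.2579694940561473))
bar 150 (array([ 0.44004483, -0.08048729]), np.float64(0.13009509144649212), np.float64(78.59865300193565), np.float64(0.11395833004597505))
deck 1552 ((0.4618075489997864, 0.2405158281326294), (0.322171151638031, 0.18956291675567627), 88.98382568359375)
tray 1063 ((0.43596741557121277, -0.045128390192985535), (0.22483079135417938, 0.20741237699985504), 0.40776973962783813)
372 210 [0.457 0.196 0.193] [52 48 44]
365 206 [0.464 0.169 0.192] [36 34 34]
325 170 [ 0.442 -0.077  0.13 ] [156 151 142]
332 175 [ 0.375 -0.111  0.007] [156 142 129]
285 145 [ 0.449 -0.342  0.045] [145 144 124]
289 222 [0.701 0.047 0.177] [162  45  35]
side handle 106 (array([0.46279209, 0.191711  ]), np.float64(0.19211851729488338), np.float64(-78.78639813418907), np.float64(0.08758431415009327))
bar 90 (array([ 0.44032065, -0.08316041]), np.float64(0.13089876453964566), np.float64(78.45324186260234), np.float64(0.11414562771002076))
deck 683 ((0.4649156332015991, 0.1813991367816925), (0.1542721837759018, 0.19289086759090424), 10.85604476928711)
tray 794 ((0.43755674362182617, -0.04703599959611893), (0.2053632140159607, 0.223765030503273), 89.93897247314453)
```

Run:
```python
import cv2
p=cv2.imread("pics/top0.png")[160:280,180:480]; cv2.imwrite("pics/topc.png",cv2.resize(p,(800,320),interpolation=cv2.INTER_CUBIC))
```

```text
(no output)
```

View pics/topc.png

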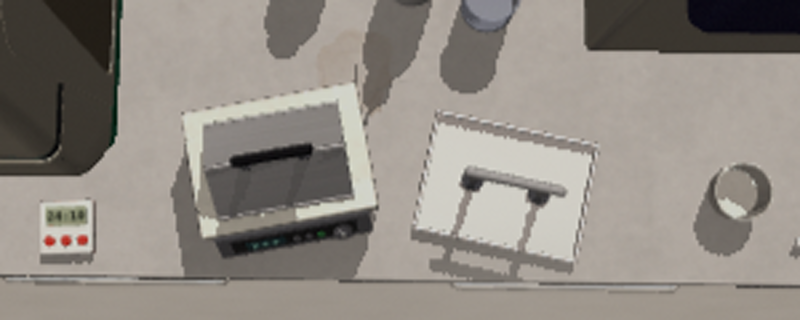

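The handle is at (0.463, 0.191), top 0.192, bath yaw +11.2°. The bar is at (0.440, -0.082), top 0.131, yaw -11.5°. The two views agree. Before moving I'll check the hood clearance and compute the approach.

```bash
cat >> h.py <<'E'
def go(target,yangle=None,pose=None):
    """tool-frame shift to world target, and turn about tool z to bring tool y to world angle (deg, mod 180)"""
    o=pose or r.get_obs(); M=R.from_rotvec(o["orientation"]).as_matrix()
    s=M.T@(np.array(target)-o["tcp_pos"]); a=np.degrees(np.arctan2(M[1,1],M[0,1]))
    print("tcp",o["tcp_pos"].round(4),"yang",a.round(2),"zdir",M[:,2].round(4),"shift",s.round(4), "yaw",None if yangle is None else (((a-yangle)+90)%180-90).round(2))
E
python3 - <<'E'
from h import *
for n in ["top","side"]:
    z=np.load(n+"0.npz"); P=cloud(n,z["d"])
    for lo in (.05,.3,.5):
        k=(P[...,2]>lo)&(P[...,2]<lo+.25)&(P[...,1]>.3)&(P[...,1]<.9)&(P[...,0]>.25)&(z["d"]>0)
        print(n,lo,k.sum(), np.percentile(P[k][:,0],[0,1,5]) if k.any() else "", np.percentile(P[k][:,1],[0,1]) if k.any() else "")
go([.30,.36,.26],11.2)
E
```

```text
top 0.05 6591 [0.43470216 0.4369752  0.43869615] [0.30001001 0.30341496]
top 0.3 14316 [0.25013882 0.44895517 0.4538527 ] [0.39802406 0.39946532]
top 0.5 36459 [0.25004966 0.26411443 0.4940949 ] [0.39858158 0.40017321]
side 0.05 403 [1.11858223 1.11944439 1.12115273] [0.30018444 0.30100885]
side 0.3 2922 [0.25001233 0.25085772 0.25799425] [0.30012364 0.30535994]
side 0.5 48761 [0.25000842 0.25832399 0.52269626] [0.30011291 0.34078123]
tcp [0.2108 0.6408 0.2445] yang 71.79 zdir [-4.0e-04 -1.4e-03 -1.0e+00] shift [-0.1725 -0.2389 -0.0151] yaw 60.59
```

Request:
arm_command(plan="-0.0246 -0.0341 -0.003 0; -0.0246 -0.0341 -0.003 0; -0.0246 -0.0341 -0.003 0; -0.0246 -0.0341 -0.003 0; -0.0246 -0.0341 -0.003 0; -0.0246 -0.0341 -0.003 0; -0.0246 -0.0341 -0.003 0; 0 0 0 10; 0 0 0 10; 0 0 0 10; 0 0 0 10; 0 0 0 10; 0 0 0 10; 0 0 0 0.6; 0 0 0 0; 0 0 0 0", hand=-1, grip_force=60)

```text
clock: 2.15
tcp_pos: [0.2999, 0.3606, 0.2663]
orientation: [-1.992, -2.429, -0.0]
contact_force: [1.1, -0.1, -0.3]
grip_width: 0.0856
gripper_force: 0.0
```

Run:
```python
from h import *
o=r.get_obs(); print(o["joints"].round(2))
go([.42,.175,.30],11.2)
```

```text
[-1.17  0.11  0.18  2.01 -0.02  1.02 -0.79]
tcp [0.2999 0.3606 0.2663] yang 11.3 zdir [-0.  0. -1.] shift [-0.2055  0.0814 -0.0337] yaw 0.1
```

Run:
```python
from h import *
go([.463,.190,.30],11.2)
```

```text
tcp [0.2999 0.3606 0.2663] yang 11.3 zdir [-0.  0. -1.] shift [-0.1993  0.1265 -0.0337] yaw 0.1
```

Request:
arm_command(plan="-0.0332 0.0211 -0.0056 0; -0.0332 0.0211 -0.0056 0; -0.0332 0.0211 -0.0056 0; -0.0332 0.0211 -0.0056 0; -0.0332 0.0211 -0.0056 0; -0.0333 0.021 -0.0056 0.1; 0 0 0 0; 0 0 0 0")

```text
clock: 3.15
tcp_pos: [0.4622, 0.1901, 0.2997]
orientation: [-1.995, -2.426, 0.0]
contact_force: [0.4, 0.2, -0.1]
grip_width: 0.0856
gripper_force: 0.0
```

Run:
```python
from h import *
o=r.get_obs(); p,d=eyes.grab_frame("wrist"); cv2.imwrite("pics/w1.png",p[...,::-1]); np.savez("w1.npz",p=p,d=d)
P=cloud("wrist",d,o); k=(d>0)
h=k&(P[...,2]>.183)&(P[...,2]<.2)&(abs(P[...,0]-.463)<.05)&(abs(P[...,1]-.19)<.08); print("handle",h.sum(),line(P[h]))
c=k&(P[...,2]>.110)&(P[...,2]<.165)&(abs(P[...,0]-.463)<.12)&(abs(P[...,1]-.19)<.12)
ys,xs=np.where(h); print(xs.min(),xs.max(),ys.min(),ys.max(), cv2.minAreaRect(P[c][:,:2].astype(np.float32)))
go([.463,.19,.181],11.2)
```

```text
handle 1794 (array([0.46139091, 0.19387273]), np.float64(0.1913559093151559), np.float64(-79.38059934288714), np.float64(0.08828995878374259))
311 327 137 252 ((0.4617167115211487, 0.1929161250591278), (0.09792041778564453, 0.16083262860774994), 10.238877296447754)
tcp [0.4619 0.1906 0.2996] yang 11.21 zdir [-7.e-04  2.e-04 -1.e+00] shift [-0.0008  0.001   0.1186] yaw 0.01
```

View pics/w1.png

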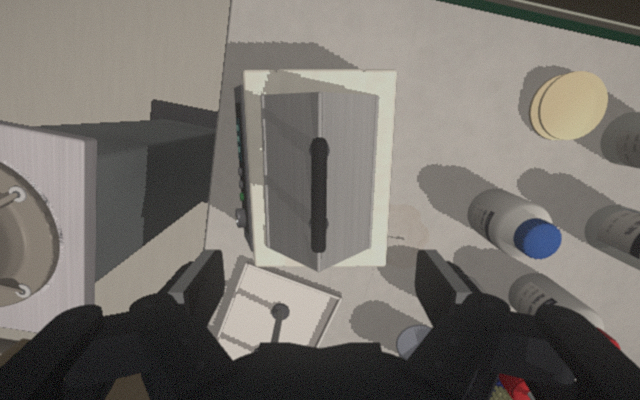

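The wrist view shows the handle running from (320,137) to (320,252), midway between the fingers. I'll lower onto its middle.

Request:
arm_command(plan="0.0024 0.0005 0.03 0.5; 0 0 0.03 0; 0 0 0.03 0; 0 0 0.015 0; 0 0 0.0136 0; 0 0 0 0; 0 0 0 0")

```text
clock: 4.08
tcp_pos: [0.4632, 0.1925, 0.182]
orientation: [2.007, 2.417, 0.002]
contact_force: [0.1, -0.1, 0.6]
grip_width: 0.0853
gripper_force: 0.0
```

Request:
arm_command(plan="0 0 0 0; 0 0 0 0; 0 0 0 0; 0 0 0 0; 0 0 0 0; 0 0 0 0; 0 0 0 0; 0 0 0 0", hand=1, grip_force=60)

```text
clock: 5.08
tcp_pos: [0.4625, 0.1921, 0.1812]
orientation: [-2.007, -2.417, 0.001]
contact_force: [-2.0, -0.2, 0.4]
grip_width: 0.0111
gripper_force: 62.0
```

Request:
arm_command(plan="0 0 -0.005 0; 0 0 -0.01 0; 0 0 -0.015 0; 0 0 -0.02 0; 0 0 -0.02 0; 0 0 -0.015 0; 0 0 -0.01 0; 0 0 -0.005 0; 0 0 0 0; 0 0 0 0")

```text
clock: 6.32
tcp_pos: [0.4624, 0.192, 0.2807]
orientation: [-2.007, -2.417, 0.002]
contact_force: [-0.3, 0.7, -2.0]
grip_width: 0.0105
gripper_force: 61.7
```

Run:
```python
from h import *
o=r.get_obs(); p,d=eyes.grab_frame("wrist"); np.savez("w2.npz",p=p,d=d)
P=cloud("wrist",d,o)
h=(d>0)&(P[...,2]>.283-.01)&(P[...,2]<.297)&(abs(P[...,0]-.463)<.03)&(abs(P[...,1]-.19)<.08); print("handle",h.sum(),line(P[h]))
# rack grip: blue
p=p.astype(int); 
pt,dt=eyes.grab_frame("side"); cv2.imwrite("pics/s2.png",pt[100:300,240:480,::-1].repeat(3,0).repeat(3,1))
print(r.get_obs()["contact_force"],r.get_obs()["moment"])
# bar from wrist view
b=(d>0)&(P[...,2]>.11)&(P[...,2]<.145)&(abs(P[...,0]-.44)<.06)&(abs(P[...,1]+.08)<.08); print("bar",b.sum())
go([.44,-.082,.281],-11.5)
```

```text
handle 6546 (array([0.46109092, 0.20016895]), np.float64(0.29126578131834036), np.float64(-79.37410513888268), np.float64(0.07637908893641558))
[-0.74250694  0.40802731 -2.11357701] [-0.06797758 -0.03836551 -0.00740689]
bar 0
tcp [0.4624 0.192  0.2807] yang 10.59 zdir [-9.e-04 -7.e-04 -1.e+00] shift [-0.2652 -0.0724 -0.    ] yaw 22.09
```

View pics/s2.png

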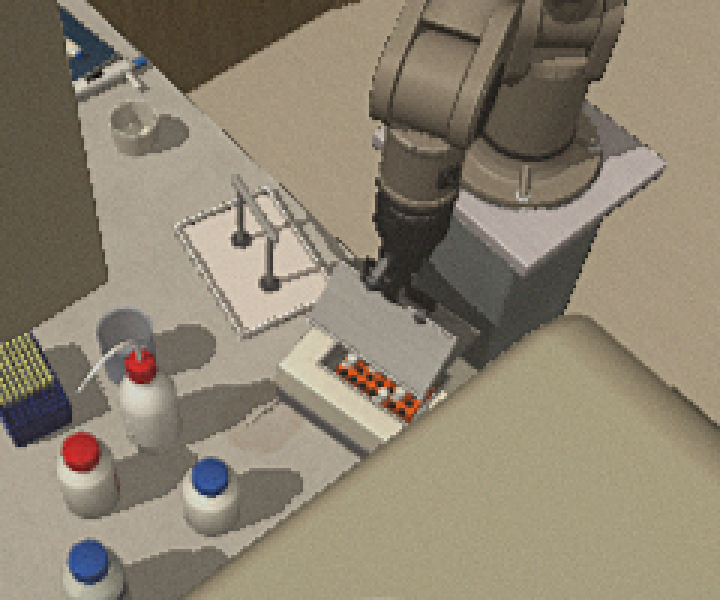

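The side view shows the cover hanging from the gripper clear of the bath, with the orange rack still in the well. I'll cross-check the bar against the earlier wrist frame and a bystander-free path.

Run:
```python
from h import *
z=np.load("w1.npz"); o=dict(tcp_pos=np.array([.4621,.1904,.2997]),orientation=np.array([-1.995,-2.426,0]))
P=cloud("wrist",z["d"],o)
for n,Q,d in [("wrist",P,z["d"])]+[(n,cloud(n,np.load(n+"0.npz")["d"]),np.load(n+"0.npz")["d"]) for n in("top","side")]:
    b=(d>0)&(Q[...,2]>.115)&(Q[...,2]<.14)&(Q[...,0]>.38)&(Q[...,0]<.5)&(Q[...,1]<.0)&(Q[...,1]>-.18)
    q=Q[b]; 
    if len(q)<5: print(n,len(q)); continue
    # perpendicular offset to nominal line through (.44,-.082) dir 78.5deg
    a=np.radians(78.5); e=np.array([np.cos(a),np.sin(a)]); nn=np.array([e[1],-e[0]])
    w=(q[:,:2]-[.44,-.082]); print(n,len(q),"along",np.percentile(w@e,[1,50,99]).round(4),"perp",np.percentile(w@nn,[2,50,98]).round(4),"z",np.percentile(q[:,2],[2,50,98]).round(4),line(q))
# spread of rack grip region under cover
```

```text
wrist 0
top 150 along [-0.0555  0.0015  0.0585] perp [-0.0057 -0.0005  0.0056] z [0.1236 0.1301 0.1381] (array([ 0.44004483, -0.08048729]), np.float64(0.13009509144649212), np.float64(78.59865300193565), np.float64(0.11395833004597505))
side 84 along [-0.0583  0.0053  0.056 ] perp [-0.0059  0.0009  0.0063] z [0.1211 0.1311 0.136 ] (array([ 0.44029775, -0.08321486]), np.float64(0.1311209676220394), np.float64(78.34661130444836), np.float64(0.11433536514508541))
```

Request:
arm_command(plan="-0.012 -0.0033 0 0; -0.022 -0.006 0 0; -0.03 -0.0082 0 0; -0.03 -0.0082 0 0; -0.03 -0.0082 0 0; -0.03 -0.0082 0 0; -0.03 -0.0082 0 0; -0.03 -0.0082 0 0; -0.024 -0.0065 0 0; -0.017 -0.0046 0 0; -0.0102 -0.0028 0 0; 0 0 0 3; 0 0 0 5; 0 0 0 6; 0 0 0 5; 0 0 0 3.1; 0 0 0 0; 0 0 0 0; 0 0 0 0; 0 0 0 0")

```text
clock: 8.93
tcp_pos: [0.4402, -0.0818, 0.2813]
orientation: [-2.433, -1.988, -0.0]
contact_force: [0.5, -0.1, -2.6]
grip_width: 0.0109
gripper_force: 61.6
```

Run:
```python
from h import *
go([.44,-.082,.161],-11.5)
ims=[]
for n,sl in (("top",np.s_[150:290,260:480]),("side",np.s_[100:240,240:460])):
    p,d=eyes.grab_frame(n); ims.append(p[sl][...,::-1].repeat(3,0).repeat(3,1))
    P=cloud(n,d)
    # cover roof/eave extents
    k=(d>0)&(P[...,2]>.185)&(P[...,2]<.262)&(abs(P[...,0]-.44)<.11)&(abs(P[...,1]+.08)<.13)
    print(n,k.sum(),cv2.minAreaRect(P[k][:,:2].astype(np.float32)))
    np.savez(n+"3.npz",p=p,d=d)
cv2.imwrite("pics/c3.png",cv2.resize(np.vstack(ims)[:,:],(470,600)))
```

```text
tcp [ 0.4402 -0.0818  0.2813] yang -11.49 zdir [-0.e+00  1.e-04 -1.e+00] shift [-0.0002 -0.0002  0.1203] yaw 0.01
top 872 ((0.4490512013435364, -0.040804482996463776), (0.07955992221832275, 0.1149200052022934), 78.7647705078125)
side 985 ((0.43982017040252686, -0.08202994614839554), (0.1648642122745514, 0.11650116741657257), 78.80242919921875)
```

View pics/c3.png

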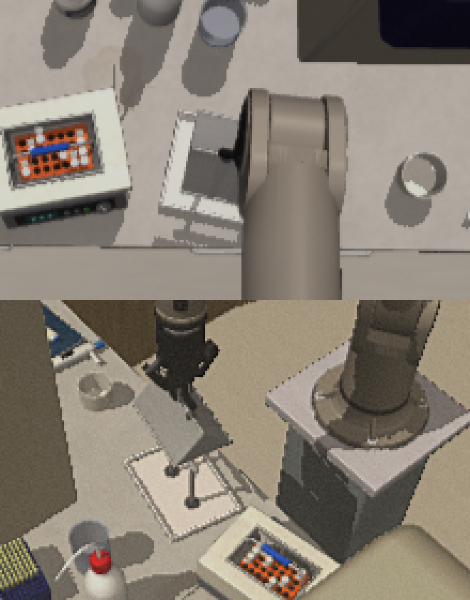

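The two views show the cover level and centred over the bar at (0.440, -0.082), along it within 0.5°. The rack, with its blue grip, is uncovered in the bath. I'll lower it.

Request:
arm_command(plan="0 0 0.01 0; 0 0 0.015 0; 0 0 0.02 0; 0 0 0.02 0; 0 0 0.02 0; 0 0 0.015 0; 0 0 0.01 0; 0 0 0.005 0; 0 0 0.001 0; 0 0 0.001 0; 0 0 0 0; 0 0 0 0")

```text
clock: 10.52
tcp_pos: [0.4405, -0.0818, 0.1645]
orientation: [2.433, 1.987, 0.001]
contact_force: [0.2, 0.0, -3.0]
grip_width: 0.0107
gripper_force: 61.6
```

Request:
arm_command(plan="0 0 0.001 0; 0 0 0 0; 0 0 0.001 0; 0 0 0 0; 0 0 0 0")

```text
clock: 11.15
tcp_pos: [0.4402, -0.0819, 0.1623]
orientation: [-2.433, -1.987, 0.0]
contact_force: [0.4, 0.1, -2.1]
grip_width: 0.0106
gripper_force: 61.6
```

Request:
arm_command(plan="0 0 0.001 0; 0 0 0 0; 0 0 0 0")

```text
clock: 11.52
tcp_pos: [0.4402, -0.0818, 0.1613]
orientation: [-2.433, -1.987, 0.0]
contact_force: [-0.4, 0.9, -1.0]
grip_width: 0.0108
gripper_force: 61.8
```

Request:
arm_command(plan="0 0 0.0005 0; 0 0 0 0; 0 0 0 0")

```text
clock: 11.9
tcp_pos: [0.4405, -0.0819, 0.1612]
orientation: [-2.433, -1.987, -0.001]
contact_force: [-2.7, 1.1, 5.9]
grip_width: 0.011
gripper_force: 62.7
```

Request:
arm_command(plan="0 0 0 0; 0 0 0 0; 0 0 0 0; 0 0 0 0; 0 0 0 0; 0 0 0 0", hand=0.4, grip_force=20)

```text
clock: 12.65
tcp_pos: [0.4403, -0.0819, 0.1608]
orientation: [2.433, 1.988, 0.0]
contact_force: [0.9, -0.5, -0.1]
grip_width: 0.0258
gripper_force: 0.0
```

Run:
```python
from h import *
o=r.get_obs(); print(o["contact_force"].round(2)); go([.44,-.082,.161],-11.5)
p,d=eyes.grab_frame("wrist"); P=cloud("wrist",d,o)
h=(d>0)&(P[...,2]>.164)&(P[...,2]<.18)&(abs(P[...,0]-.44)<.03)&(abs(P[...,1]+.08)<.06); print("handle",h.sum(),line(P[h]))
p,d=eyes.grab_frame("side"); P=cloud("side",d)
k=(d>0)&(P[...,2]>.065)&(P[...,2]<.142)&(abs(P[...,0]-.44)<.075)&(abs(P[...,1]+.08)<.1); print(cv2.minAreaRect(P[k][:,:2].astype(np.float32)))
```

```text
[ 0.88 -0.48 -0.11]
tcp [ 0.4403 -0.0819  0.1608] yang -11.51 zdir [ 0. -0. -1.] shift [-0.0002 -0.0003 -0.0002] yaw -0.01
handle 6545 (array([ 0.44219424, -0.07361342]), np.float64(0.17120081273150398), np.float64(78.68648980185637), np.float64(0.07641616282160782))
((0.4382895231246948, -0.08185429126024246), (0.16493059694766998, 0.11726950109004974), 77.9073486328125)
```

The cover hangs free and stable, with the handle top at 0.171. I'll open fully and back off.

Request:
arm_command(plan="0 0 0 0; 0 0 0 0; 0 0 0 0; 0 0 0 0; 0 0 -0.005 0; 0 0 -0.01 0; 0 0 -0.02 0; 0 0 -0.03 0; 0 0 -0.03 0; 0 0 -0.03 0; 0 0 -0.015 0; 0 0 0 0; 0 0 0 0", hand=-1)

```text
clock: 14.38
tcp_pos: [0.4397, -0.0817, 0.2998]
orientation: [-2.432, -1.987, 0.002]
contact_force: [1.0, 0.1, -0.0]
grip_width: 0.0851
gripper_force: 0.0
```

Run:
```python
from h import *
o=r.get_obs()
p,d=eyes.grab_frame("wrist"); P=cloud("wrist",d,o)
h=(d>0)&(P[...,2]>.162)&(P[...,2]<.18)&(abs(P[...,0]-.44)<.06)&(abs(P[...,1]+.08)<.08); print("handle",h.sum(),line(P[h]))
k=(d>0)&(P[...,2]>.085)&(P[...,2]<.142)&(abs(P[...,0]-.44)<.085)&(abs(P[...,1]+.08)<.1)
# panels' slopes
a=np.radians(-11.5); u=np.array([np.cos(a),np.sin(a)]); e=np.array([-u[1],u[0]])
q=P[k]; w=(q[:,:2]-[.44,-.082]); s,t=w@u,w@e
for lab,m in (("+",(s>.012)),("-",(s<-.012))):
    c=np.linalg.lstsq(np.c_[s[m],t[m],np.ones(m.sum())],q[m][:,2],rcond=None)[0]; print(lab,m.sum(),c.round(3))
print("t ext",np.percentile(t,[1,99]),"s",np.percentile(s,[1,99]))
# rack grip in top/side
for n in ("top","side"):
    p,d=eyes.grab_frame(n); P=cloud(n,d); pi=p.astype(int)
    b=(d>0)&(pi[...,2]>pi[...,0]+50)&(abs(P[...,0]-.46)<.09)&(abs(P[...,1]-.19)<.09); print(n,b.sum(),line(P[b]),np.percentile(P[b][:,2],[5,95]))
    cv2.imwrite(f"pics/{n}5.png",p[...,::-1])
go([.462,.192,.26],10.7)
```

```text
handle 1507 (array([ 0.44061976, -0.07940235]), np.float64(0.17112599465265038), np.float64(78.24984891434292), np.float64(0.08804836250954884))
+ 5219 [-1.031 -0.002  0.137]
- 5862 [0.959 0.002 0.137]
t ext [-0.07654511  0.0805311 ] s [-0.05461739  0.04922321]
top 56 (array([0.46145888, 0.19318386]), np.float64(0.13816663733736168), np.float64(-79.70656755496181), np.float64(0.0508543617804495)) [0.13325051 0.14256686]
side 50 (array([0.46274956, 0.19210943]), np.float64(0.13792412082485994), np.float64(-76.47354366855389), np.float64(0.05148699235326279)) [0.12999171 0.14267819]
tcp [ 0.4397 -0.0818  0.2998] yang -11.52 zdir [-2.e-03 -5.e-04 -1.e+00] shift [ 0.2728 -0.0328  0.0397] yaw -22.22
```

The cover hangs level and along the bar: both panel slopes are 1 and the tilt along the bar is 0. Next I move over the rack.

Request:
arm_command(plan="0.02 -0.0024 0 0; 0.034 -0.0041 0 0; 0.04 -0.0048 0 0; 0.04 -0.0048 0 0; 0.04 -0.0048 0 0; 0.04 -0.0048 0 0; 0.034 -0.0041 0 0; 0.0248 -0.003 0 0; 0 0 0 -7; 0 0 0 -8; 0 0 0 -7; 0 0 0.02 0; 0 0 0.02 0; 0 0 0 0; 0 0 0 0; 0 0 0 0")

```text
clock: 16.52
tcp_pos: [0.4631, 0.1922, 0.2616]
orientation: [2.009, 2.415, 0.002]
contact_force: [-0.7, 0.1, -0.3]
grip_width: 0.0857
gripper_force: 0.0
```

Run:
```python
from h import *
o=r.get_obs(); p,d=eyes.grab_frame("wrist"); P=cloud("wrist",d,o); pi=p.astype(int)
cv2.imwrite("pics/w6.png",p[...,::-1])
b=(d>0)&(pi[...,2]>pi[...,0]+50)&(abs(P[...,0]-.46)<.09)&(abs(P[...,1]-.19)<.09)&(P[...,2]>.1); print(b.sum(),line(P[b]),np.percentile(P[b][:,2],[5,95]))
w=(d>0)&(P[...,2]>.092)&(P[...,2]<.112)&(abs(P[...,0]-.46)<.12)&(abs(P[...,1]-.19)<.14); print("deck",cv2.minAreaRect(P[w][:,:2].astype(np.float32)),np.median(P[w][:,2]))
go([.462,.1925,.127],10.7)
```

```text
764 (array([0.46148919, 0.1937809 ]), np.float64(0.13759842831895064), np.float64(-78.31684796328491), np.float64(0.05184695814580925)) [0.13602214 0.13896901]
deck ((0.4624231457710266, 0.19253912568092346), (0.1504773199558258, 0.20974232256412506), 11.269085884094238) 0.09948799075904216
tcp [0.463  0.1922 0.2615] yang 10.48 zdir [ 1.1e-03  8.0e-04 -1.0e+00] shift [ 0.0004 -0.0011  0.1345] yaw -0.22
```

View pics/w6.png

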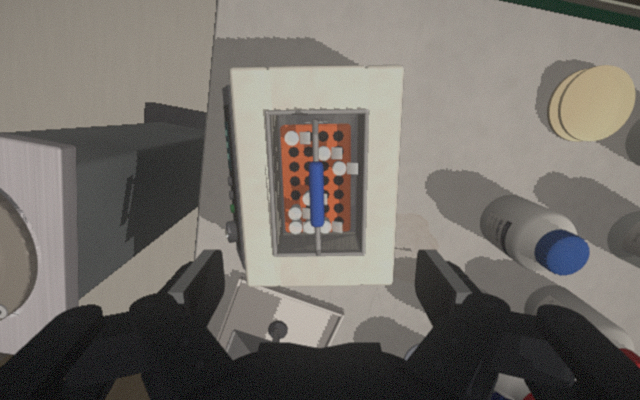

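The wrist view shows the blue grip from (316,162) to (318,225), centred over the well and free. I'll lower onto it.

Request:
arm_command(plan="0.001 -0.0011 0.02 -0.5; 0 0 0.03 0; 0 0 0.03 0; 0 0 0.025 0; 0 0 0.015 0; 0 0 0.0085 0; 0 0 0.005 0; 0 0 0 0; 0 0 0 0")

```text
clock: 17.7
tcp_pos: [0.4617, 0.193, 0.1278]
orientation: [1.998, 2.424, 0.002]
contact_force: [0.3, 0.2, -0.7]
grip_width: 0.0851
gripper_force: 0.0
```

Request:
arm_command(plan="0 0 0 0; 0 0 0 0; 0 0 0 0; 0 0 0 0; 0 0 0 0; 0 0 0 0; 0 0 0 0; 0 0 0 0", hand=1, grip_force=80)

```text
clock: 18.7
tcp_pos: [0.4612, 0.1928, 0.1274]
orientation: [-1.998, -2.424, 0.0]
contact_force: [-1.5, 0.1, 3.0]
grip_width: 0.0109
gripper_force: 78.2
```

Request:
arm_command(plan="0 0 -0.002 0; 0 0 -0.004 0; 0 0 -0.006 0; 0 0 -0.005 0; 0 0 -0.003 0; 0 0 0 0; 0 0 0 0; 0 0 0 0")

```text
clock: 19.7
tcp_pos: [0.4612, 0.1928, 0.1471]
orientation: [-1.998, -2.424, 0.001]
contact_force: [0.0, 0.7, -2.3]
grip_width: 0.0102
gripper_force: 78.0
```

Only the rack's weight shows (about 2 N), so nothing is catching. I'll carry on up.

Request:
arm_command(plan="0 0 -0.003 0; 0 0 -0.006 0; 0 0 -0.009 0; 0 0 -0.01 0; 0 0 -0.01 0; 0 0 -0.01 0; 0 0 -0.009 0; 0 0 -0.007 0; 0 0 -0.005 0; 0 0 -0.003 0; 0 0 -0.001 0; 0 0 0 0; 0 0 0 0; 0 0 0 0; 0 0 0 0")

```text
clock: 21.58
tcp_pos: [0.4613, 0.1928, 0.2202]
orientation: [-1.998, -2.424, 0.0]
contact_force: [-1.2, 0.2, -2.0]
grip_width: 0.0103
gripper_force: 77.9
```

Run:
```python
from h import *
o=r.get_obs(); print(o["moment"].round(3)); go([.462,.1925,.22],11.2)
ims=[]
for n in ("side","wrist"):
    o=r.get_obs(); p,d=eyes.grab_frame(n); P=cloud(n,d,o); pi=p.astype(int)
    ims.append((p[120:270,260:460] if n=="side" else p[100:300,180:460])[...,::-1])
    k=(d>0)&(pi[...,0]>150)&(pi[...,0]>pi[...,2]+80)&(abs(P[...,0]-.46)<.09)&(abs(P[...,1]-.19)<.1)&(P[...,2]>.12); q=P[k]
    if k.sum()>20:
        z0=np.median(q[:,2]); q=q[abs(q[:,2]-z0)<.008]
        a=np.radians(11.2); u=np.array([np.cos(a),np.sin(a)]); e=np.array([-u[1],u[0]]); w=q[:,:2]-[.462,.1925]
        print(n,len(q),np.linalg.lstsq(np.c_[w@u,w@e,np.ones(len(q))],q[:,2],rcond=None)[0].round(3),cv2.minAreaRect(q[:,:2].astype(np.float32)))
cv2.imwrite("pics/f.png",np.vstack([cv2.resize(i,(400,300),interpolation=cv2.INTER_CUBIC) for i in ims]))
```

```text
[ 0.014 -0.012 -0.017]
tcp [0.4613 0.1928 0.2202] yang 10.99 zdir [-2.e-04 -1.e-04 -1.e+00] shift [-0.0004  0.0007  0.0002] yaw -0.21
side 181 [-0.     0.009  0.17 ] ((0.4647122025489807, 0.19167916476726532), (0.06242895498871803, 0.1092049852013588), 12.477591514587402)
wrist 4571 [-0.003 -0.     0.168] ((0.4588334560394287, 0.2043217122554779), (0.06758631765842438, 0.0865209773182869), 11.026961326599121)
```

View pics/f.png

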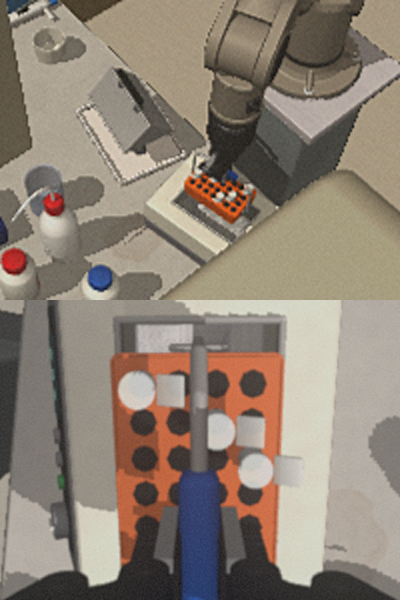

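The rack is held level (slopes under 1%) over the well, about 35 mm clear of the lip, and the cover hangs on the bar. I'll hold still to drip, then hand in.

Request:
arm_command(plan="0 0 0 0; 0 0 0 0; 0 0 0 0; 0 0 0 0; 0 0 0 0; 0 0 0 0; 0 0 0 0; 0 0 0 0; 0 0 0 0; 0 0 0 0; 0 0 0 0; 0 0 0 0; 0 0 0 0; 0 0 0 0; 0 0 0 0; 0 0 0 0; 0 0 0 0; 0 0 0 0; 0 0 0 0; 0 0 0 0")

```text
clock: 24.18
tcp_pos: [0.4613, 0.1928, 0.2203]
orientation: [-1.999, -2.424, 0.0]
contact_force: [-0.2, -0.1, -2.0]
grip_width: 0.0106
gripper_force: 77.9
```

```bash
python3 -c "
from h import *
o=r.get_obs(); print(o['clock'],o['tcp_pos'],o['grip_width']); print(ticket.hand_in())"
```

```text
24.175 [0.46129968 0.19277809 0.22028098] 0.010622909819210623
the job is handed in; nothing more can be done
None
```

The job is handed in at 24.2 s: the cover hangs level along the drip stand's bar, and the arm is still holding the rack level over the well, about 35 mm clear of the bath, after a 2.5 s drip.

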